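# Click the brew timer round to the red tab and start it

### The arm

A 7-joint arm with a two-finger parallel gripper is mounted at the origin on the work surface. World frame = base frame: x ahead of the robot, y to its left, z up, the work surface at z = 0. Lengths are in m, angles in rad, forces in N, time in s.
With the tool pointing down it reaches from about 0.4 to 0.875 m from the base axis. Payload 19.3 kg.
Tool frame: the origin (TCP) lies at the very end of the fingers, on their centre line; the grasp point (between the pads) lies 19 mm behind it; z points along the fingers, y is the line along which they close (so a half turn about z gives the same grasp; the last joint's range is limited). The gripper opens to 85 mm and grips with 20 to 120 N. Pads are 22 mm wide; open, the fingers measure 114 mm over their backs; the gripper's body (76 mm by 85 mm) begins 54 mm behind the grasp point. The pads swing forward as they close: fully open they stand 13 mm farther back than shut.
Start: joints at [1.268, 0.521, -0.036, 1.599, 0.021, 1.021, -0.113], TCP at [0.144, -0.608, 0.231] pointing down, gripper open.
Joint ranges: [-2.91, 2.91], [-0.3, 2.13], [-1.5, 1.42], [0.17, 2.43], [-1.26, 4.41], [0.16, 1.93], [-2.52, 2.52]. Speed limits (rad/s): [1.89, 1.89, 2.39, 2.39, 3.01, 3.01, 3.01].

### API

Orientations are given as [roll, pitch, yaw] about the fixed x, y, z axes, in that order (R = Rz(yaw) Ry(pitch) Rx(roll)).
In Python, from workcell import bot gives the robot as it stands.
- The arm moves only by the shell command python3 -m crank 'ROWS' [FORCE]. ROWS is a JSON object of lists of equal length, an entry for each row: "travel": the shift along the world's x, y, z in cm, a list of three; "turn": the turn, a rotation vector about the world's x, y, z in degrees, a list of three; "gripper": the closure, from 0 (fully open) to 1 (shut). A call has exactly 5 rows; each row is the pose to reach, as a shift and turn from the pose commanded when the call began; what a row does not reach only later rows make up. A row lasts 1/10 s, in which the tool goes at most 50 mm and 8.59 degrees, less where a joint would pass 70% of its speed; a pose out of reach is approached as far as the arm can. A call with a gripper value outside its range is refused whole. The fingers move at their own pace and stop on an object; FORCE is the grip in N (left out, the last holds). Time passes only in rows, so rows that repeat a pose let the fingers close, or fill a call up. It gives the time, the measured TCP pose, the force, the opening and the grip force at its end, in the units of the state.
- bot.observe(): the state, without advancing time (a new reading comes with each control period).
- bot.grab_frame(name): name is "scene" or "side" or "wrist"; returns a dict with "pixels" (400x640x3 uint8, red, green, blue), "fx", "fy", "cx", "cy" (pixels), "dist" ([k1, k2, p1, p2, k3] as OpenCV has them; the pictures are not rectified), "extrinsics" (4x4, takes a point from world to camera coordinates). Camera axes: x right, y down, z forward; pixel columns grow to the right and rows downward; lengths in m; the calibration is good to about 2 mm. A picture is of the moment at which its call begins. There is no depth.
- bot.job_done(): hands the job in; it is judged then, once.
The state is a dict: "clock": time; "qpos": joint angles; "qd": joint speeds; "joint_efforts": joint torques, N m; "position": TCP position; "tool_rot": TCP orientation; "force": force on the tool from outside, world axes, zero at the start; "moment": the same for the moment, N m; "grip_width": finger opening in m; "finger_force": force on a finger pad.
Only numpy, scipy, OpenCV 4.12 (cv2) and the standard library are available. Lean on these libraries where they do the work, as an engineer would, in place of code of your own. Each camera call takes 0.05 s, during which the arm holds its last target. There are 200 camera calls.

### The job

Set the kitchen brew timer: with a fingertip, flick the tabs of its click wheel over the top towards the side of the timer nearest the robot, click by click, until the red tab stands at the top beside the white pointer, without going past it. Then press the yellow start button down and let go. Nothing is to be picked up: the timer stays standing where it is and the crockery and jars around it are left alone.

Things in the scene. Friction and masses are not known exactly. Their poses are not given: they have to be found in the camera images.
- timer: Brew timer, loose on the counter: green case on black foot, 130 (its x) by 170 (its y) mm, about 1.1 kg, deck 40 mm high. Origin: centre of underside; -x is its front (robot's side, within 35 degrees), +y its left, z up. Wheel on the left, button on the right. The wheel runs between two grey cheeks, tops 74 mm high; a thin white pointer post, 82 mm high, stands 32 mm to +y of the wheel's middle.
- wheel_axle (a point): Centre of the click wheel, at x 0, y +45, z 59 mm in the timer's frame. The wheel turns about y. Black hub, radius 27 mm, 36 mm wide; six tabs 60 degrees apart reach 45 mm radius, 6 mm thick, 36 mm wide: one red, the one across from it blue, the others white. At a click one tab is upright, its tip 104 mm above the counter; the next tab's tip is 22 mm lower and 39 mm to the far side (+x).
- red_tab (a point): Middle of the red tab's outer tip, 45 mm from the axle; straight above the axle when the wheel is set. A fingertip drawn level from the far side to the front, about 14 mm below the upright tab's tip (12 to 16; shallower may jam), catches that tab, slips off it after some 45 degrees, and the wheel snaps on: one click. Over 28 mm thick along the stroke, a finger may catch the next tab.
- time_wheel (a joint): Wheel angle in rad: 0 with the red tab upright at the pointer; grows as the wheel's top moves to the timer's front (-x). Starts one, two or three clicks short (near -1.047, -2.094 or -3.142); at three the blue tab is upright. A sprung detent draws it to multiples of 1.047 (60 degrees); about 1 N at a tab tip brings it over; once past half a click it goes on by itself.
- start_button (a joint): Travel of the start button in m: 0 released, 0.006 fully down. Spring return; 1.5 N starts it, 5 N takes it fully down. It counts as pressed beyond 0.004.
- start_button_top (a point): Centre of the top face of the yellow start button (28 mm across, in a black ring 44 mm across and 12 mm high on the deck), in the timer's frame at x -22, y -40 mm, 58 mm above the counter when released; pressed straight down.
- mug: Blue mug, 80 mm across, 90 mm high, bystander. Origin: centre of its underside.
- tea_glass: Amber tea glass, 60 mm across, 80 mm high, bystander. Origin: centre of its underside.
- sugar_jar: Glass jar with red lid, 72 mm across, 95 mm high, bystander. Origin: centre of its underside.
- bowl: White bowl, 120 mm across, 45 mm high, bystander. Origin: centre of its underside.
- spoon: Spoon lying on the counter, 160 mm long, bystander. Origin: its middle, underside.
- tea_tin: Red tea tin, 68 mm across, 110 mm high, bystander. Origin: centre of its underside.
There are look-alikes about, which are no part of the job. Leave any pink look-alike of the timer alone.

How it is judged:
On the way, in this order (a step that is already met when the one before it is completed fails the run):
1. the wheel is clicked on until the red tab stands at the pointer (value of joint time_wheel between -0.15 and 0.15 rad), for 0.2 s.
2. then the start button is pressed down (all of step 1 and value of joint start_button above 0.004 m), for 0.05 s.
At the end, for the whole second after the job is handed in: The red tab is upright at the pointer within 0.15 rad and still, the button has been pressed after that and is up again, and the timer stands upright within 30 mm of its starting place (all of step 1 and velocity of joint time_wheel between -0.2 and 0.2 rad/s and value of joint start_button below 0.002 m and angle between timer's own z axis and vertical below 0.05 rad and distance of timer from where it was at the start of the episode below 0.03 m and linear speed of timer below 0.02 m/s); the robot touches nothing.
It fails at once if the red tab goes past the pointer by more than half a click (value of joint time_wheel above 0.6 rad).
It fails at once if the start button is pressed before the wheel is set (value of joint start_button above 0.003 m and value of joint time_wheel below -0.5 rad).
It fails at once if the timer is lifted, tipped or shoved away (height (world z) of timer above 0.012 m or angle between timer's own z axis and vertical above 0.25 rad or distance of timer from where it was at the start of the episode above 0.04 m).
It fails at once if a bystander is lifted or pushed away by more than 30 mm (distance of any of mug, tea_glass, sugar_jar, bowl, spoon, tea_tin from where it was at the start of the episode above 0.03 m).
It also fails if it takes over 51 s, if anything falls off the work surface, if the arm or the gripper's body presses on something with over 40 N, if the wrist force passes 120 N, or if a joint passes its speed limit or range.

## Working session

There is one attempt and no reset: what is moved stays moved. The work goes in short steps, Python scripts to look and compute and a shell command to move; the robot and the scene stay as the last step left them, time stands still between calls to the robot, and variables do not carry over. Pictures are saved under pics/ and viewed, at most 10 in all, crops included, and the job is handed in when it is done.

```bash
mkdir -p pics; cat > h.py <<'E'
import numpy as np, cv2
from workcell import bot
def grab(n):
    f=bot.grab_frame(n); np.savez(f'/tmp/{n}.npz',**{k:np.array(v) for k,v in f.items()}); return f
def load(n): return dict(np.load(f'/tmp/{n}.npz'))
def K(f): return np.array([[f['fx'],0,f['cx']],[0,f['fy'],f['cy']],[0,0,1.]])
def ray(f,uv):
    n=cv2.undistortPoints(np.array([[uv]],float),K(f),np.array(f['dist'],float))[0,0]
    E=np.array(f['extrinsics']);R,t=E[:3,:3],E[:3,3]
    return -R.T@t, R.T@np.array([n[0],n[1],1])
def onz(f,uv,z):
    c,d=ray(f,uv); return c+d*(z-c[2])/d[2]
def proj(f,P):
    E=np.array(f['extrinsics']); 
    return cv2.projectPoints(np.array(P,float).reshape(-1,1,3),cv2.Rodrigues(E[:3,:3])[0],E[:3,3],K(f),np.array(f['dist'],float))[0][:,0]
def save(f,name,box=None,s=1):
    p=np.array(f['pixels'])[:,:,::-1]
    if box: p=p[box[1]:box[3],box[0]:box[2]]
    cv2.imwrite('pics/'+name,cv2.resize(p,None,fx=s,fy=s,interpolation=cv2.INTER_CUBIC))
E
python3 - <<'E'
from h import *
for n in ('scene','side'): save(grab(n),n+'0.png')
o=bot.observe(); print(o['position'],o['tool_rot'],o['clock'])
E
```

```text
[ 0.14408883 -0.60786036  0.23078196] [-3.14055701e+00  7.57060506e-05  2.32796402e-01] 0.1
```

View pics/scene0.png

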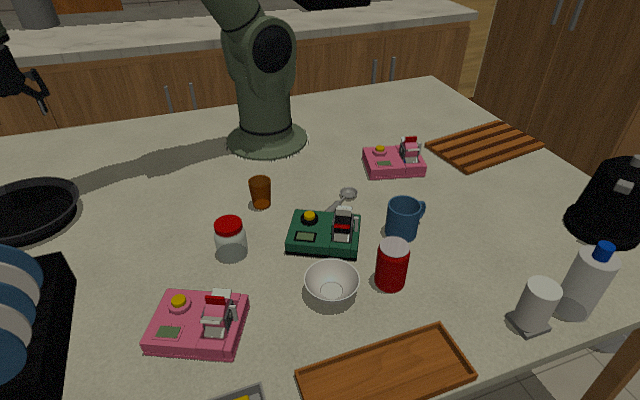

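View pics/side0.png

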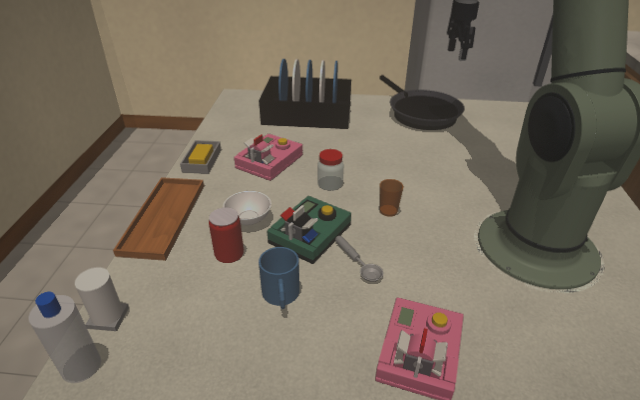

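The green timer sits at about (325,232) in scene and (310,227) in side, between mug, bowl, tin, jar and glass; the pink ones are decoys. Next, enlarged crops.

```bash
python3 - <<'E'
from h import *
save(load('scene'),'sc1.png',(280,195,370,265),8)
save(load('side'),'si1.png',(260,190,360,265),8)
E
```

```text
(no output)
```

View pics/sc1.png

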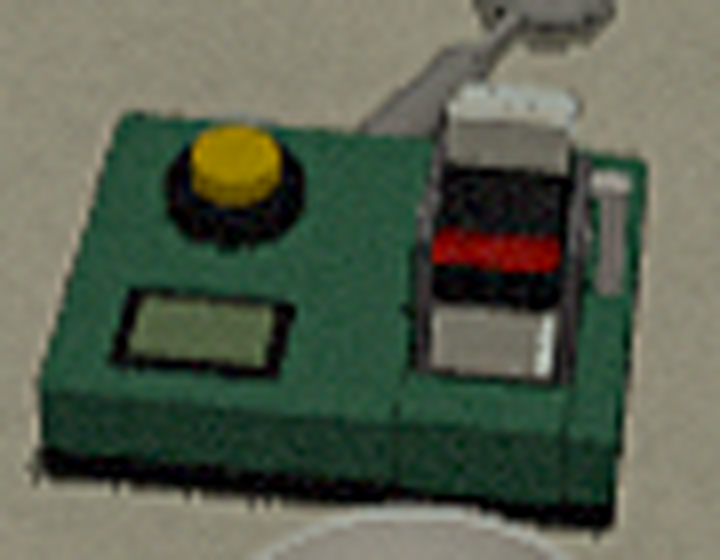

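View pics/si1.png

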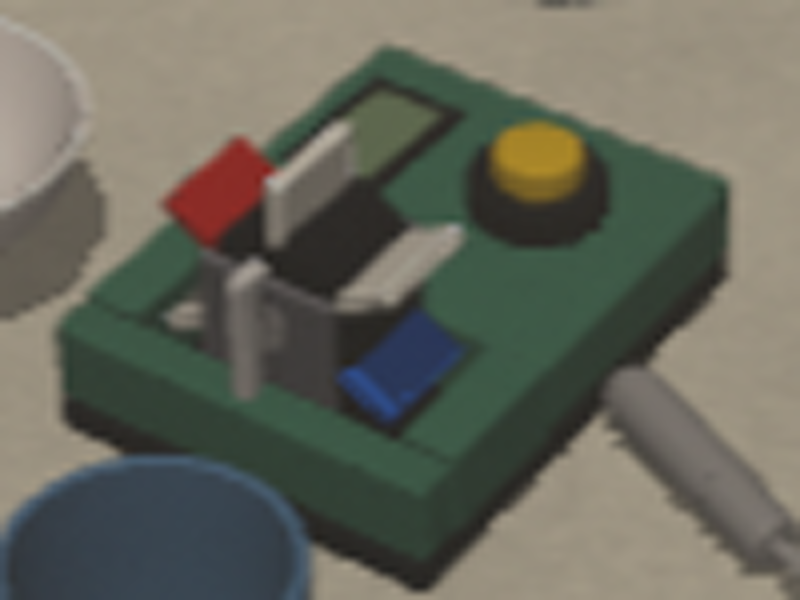

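Upright tab is white, red is 60° to the far side and blue low at the front: one click short. Fit the pose.

```bash
cat > fit.py <<'E'
from h import *
from scipy.optimize import least_squares
X,Y=.065,.085
M={'a':(X,-Y,.04),'b':(X,Y,.04),'c':(-X,Y,.04),'d':(-X,-Y,.04),'B':(-.022,-.04,.058),'P':(0,.077,.082)}
sc={'a':(42,385),'b':(615,435),'c':(648,160),'d':(120,115),'B':(236,150),'P':(612,175)}
si={'c':(430,470),'d':(728,185),'a':(390,48),'b':(60,325),'B':(538,148),'P':(252,265)}
obs=[(load('scene'),sc,(280,195)),(load('side'),si,(260,190))]
def W(p,m):
    c,s=np.cos(p[2]),np.sin(p[2]); m=np.atleast_2d(m)
    return np.c_[p[0]+c*m[:,0]-s*m[:,1],p[1]+s*m[:,0]+c*m[:,1],m[:,2]]
def res(p):
    r=[]
    for f,d,o in obs:
        uv=np.array([np.array(v)/8+o for v in d.values()])
        r.append(proj(f,W(p,[M[k] for k in d]))-uv+.5*0)
    return np.concatenate(r).ravel()
q=least_squares(res,[.6,0,0],loss='soft_l1')
if __name__=='__main__':
    p=q.x; print(p,np.degrees(p[2])); print(res(p).reshape(-1,2).round(1).tolist())
    for n,m in dict(axle=(0,.045,.059),start=(.03,.045,.09),end=(-.045,.045,.09),btn=(-.022,-.04,.058)).items(): print(n,W(p,m)[0].round(4))
    f=load('side')
    for n,uv,z in (('mug',(280,255),.09),('tin',(226,215),.11)): print(n,onz(f,uv,z).round(3))
E
python3 fit.py
```

```text
[ 0.53955759  0.00623048 -0.48802779] -27.961932560319514
[[-1.3, -1.3], [0.4, -0.6], [-0.3, -2.0], [-0.6, -2.1], [-0.6, 0.2], [0.2, -0.7], [-0.8, 2.6], [0.8, -1.5], [-1.1, -1.6], [-1.4, -0.5], [-0.2, 0.7], [-1.1, 0.9]]
axle [0.5607 0.046  0.059 ]
start [0.5872 0.0319 0.09  ]
end [0.5209 0.0671 0.09  ]
btn [ 0.5014 -0.0188  0.058 ]
mug [0.581 0.183 0.09 ]
tin [0.713 0.091 0.11 ]
```

```bash
python3 -m crank '{"travel":[[2.6,4,0],[5.2,8,0],[8,12,0],[10.8,16,0],[13.6,20,0]],"turn":[[0,0,-4],[0,0,-8],[0,0,-12],[0,0,-16],[0,0,-20]],"gripper":[1,1,1,1,1]}' 20
python3 -m crank '{"travel":[[2.6,4,0],[5.2,8,0],[8,12,0],[10.8,16,0],[13.6,20,0]],"turn":[[0,0,-4],[0,0,-8],[0,0,-12],[0,0,-16],[0,0,-21]],"gripper":[1,1,1,1,1]}'
python3 -m crank '{"travel":[[2.6,4,0],[5.2,8,0],[8,12,0],[10.8,16,0],[13.6,20,0]],"turn":[[0,0,0],[0,0,0],[0,0,0],[0,0,0],[0,0,0]],"gripper":[1,1,1,1,1]}'
```

```text
clock: 0.6
position: [0.2808, -0.4063, 0.2312]
tool_rot: [-3.141, 0.0, -0.119]
force: [0.9, 0.4, 1.3]
grip_width: 0.0121
finger_force: 0.0
clock: 1.1
position: [0.4169, -0.2063, 0.2314]
tool_rot: [3.142, -0.0, -0.486]
force: [1.2, -0.4, -0.1]
grip_width: -0.0002
finger_force: 0.0
clock: 1.6
position: [0.5529, -0.0063, 0.2312]
tool_rot: [3.141, 0.0, -0.483]
force: [1.1, -1.1, -0.3]
grip_width: 0.0002
finger_force: 0.0
```

```bash
python3 - <<'E'
from h import *; from fit import W,q
f=grab('wrist'); p=q.x
im=np.array(f['pixels'])[:,:,::-1].copy()
for m in [(0,.045,.104),(.039,.045,.082),(-.022,-.04,.058),(0,.077,.082),(.065,.085,.04),(.065,-.085,.04),(-.065,.085,.04),(-.065,-.085,.04)]:
    uv=proj(f,W(p,m))[0]; print(m,uv.round(1)); cv2.drawMarker(im,tuple(int(round(x)) for x in uv),(255,0,255),0,10,1)
cv2.imwrite('pics/w1.png',im)
E
```

```text
(0, 0.045, 0.104) [258.4 209. ]
(0.039, 0.045, 0.082) [260.9 158. ]
(-0.022, -0.04, 0.058) [354.8 217.1]
(0, 0.077, 0.082) [226.7 201.5]
(0.065, 0.085, 0.04) [225.4 124.3]
(0.065, -0.085, 0.04) [402.6 125.2]
(-0.065, 0.085, 0.04) [233.5 249.8]
(-0.065, -0.085, 0.04) [394.3 250.5]
```

View pics/w1.png

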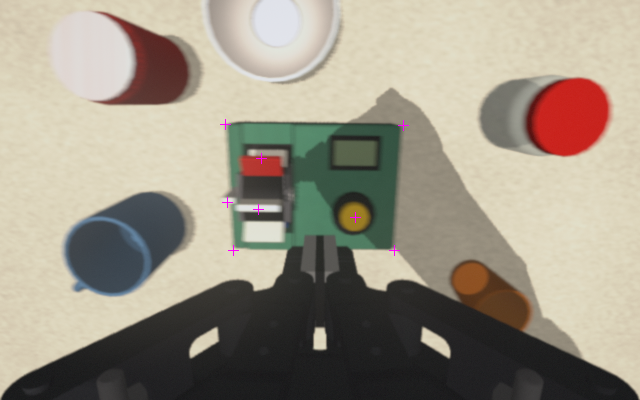

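The wrist view confirms the fit (upright tab at (258,209), red tab at (261,160), button at (354,216)), and the wheel is one click short. Move to the far side of the upright tab.

```bash
python3 -m crank '{"travel":[[2.4,2.7,0],[3.4,3.8,-4],[3.4,3.8,-8.5],[3.4,3.8,-12],[3.4,3.8,-14.1]],"turn":[[0,0,0],[0,0,0],[0,0,0],[0,0,0],[0,0,0]],"gripper":[1,1,1,1,1]}'
```

```text
clock: 2.15
position: [0.5847, 0.0298, 0.0872]
tool_rot: [3.14, 0.003, -0.482]
force: [-0.0, -0.6, 0.5]
grip_width: 0.0001
finger_force: 0.0
```

```bash
python3 -m crank '{"travel":[[0,0,0],[0,0,0],[0,0,0],[0,0,0],[0,0,0]],"turn":[[0,0,0],[0,0,0],[0,0,0],[0,0,0],[0,0,0]],"gripper":[1,1,1,1,1]}'
python3 - <<'E'
from h import *
save(grab('side'),'si2.png',(260,170,360,245),8)
E
```

```text
clock: 2.65
position: [0.5866, 0.0298, 0.0913]
tool_rot: [-3.141, -0.001, -0.483]
force: [0.6, -0.4, -1.3]
grip_width: 0.0004
finger_force: 0.0
```

View pics/si2.png

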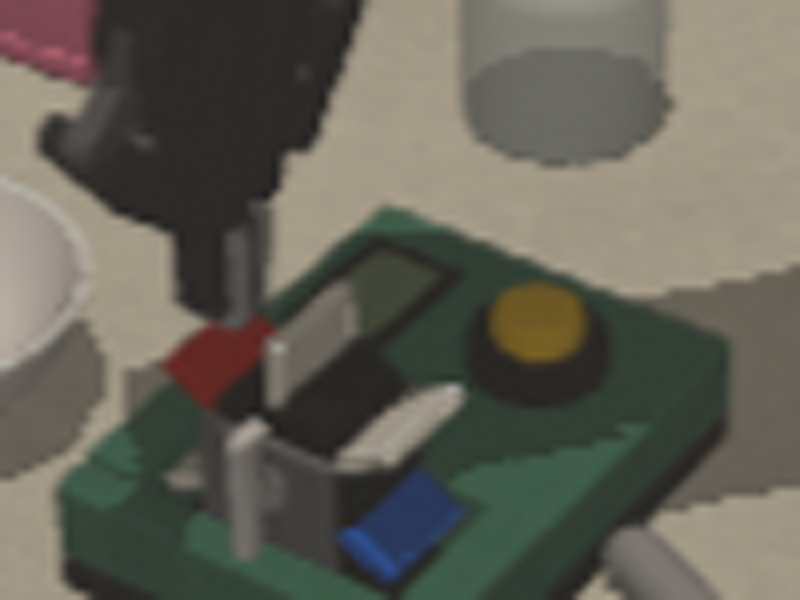

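The finger sits between the upright white tab and the red tip, with clearance. Start the stroke.

```bash
python3 -m crank '{"travel":[[-0.5,0.3,-0.1],[-1.2,0.65,-0.1],[-1.9,1.0,-0.1],[-2.5,1.35,-0.1],[-3.1,1.65,-0.1]],"turn":[[0,0,0],[0,0,0],[0,0,0],[0,0,0],[0,0,0]],"gripper":[1,1,1,1,1]}'
python3 -m crank '{"travel":[[-0.6,0.3,0],[-1.2,0.65,0],[-1.8,0.95,0],[-2.5,1.3,0],[-3.1,1.65,0]],"turn":[[0,0,0],[0,0,0],[0,0,0],[0,0,0],[0,0,0]],"gripper":[1,1,1,1,1]}'
python3 - <<'E'
from h import *
save(grab('side'),'si3.png',(260,170,360,245),8)
E
```

```text
clock: 3.2
position: [0.5545, 0.0468, 0.0893]
tool_rot: [-3.142, 0.0, -0.483]
force: [1.1, -0.1, 0.8]
grip_width: 0.0001
finger_force: 0.4
clock: 3.7
position: [0.5235, 0.0632, 0.0893]
tool_rot: [3.142, 0.0, -0.483]
force: [0.6, -0.4, 0.1]
grip_width: -0.0
finger_force: 0.0
```

View pics/si3.png

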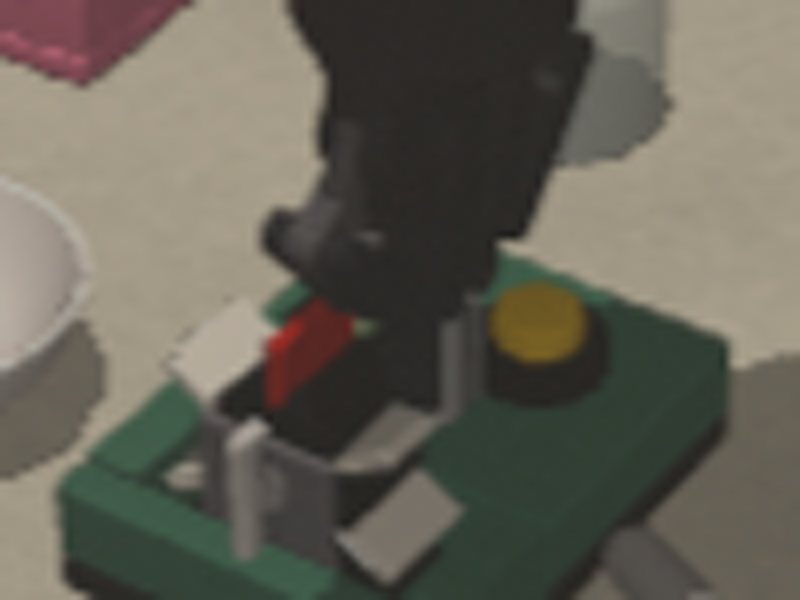

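The red tab is upright at the pointer, and the timer hasn't moved. Lift and go over the button.

```bash
python3 -m crank '{"travel":[[0,0,4.5],[-0.9,-3.5,5],[-2.2,-8.2,4],[-2.2,-8.2,0],[-2.2,-8.2,-1.9]],"turn":[[0,0,0],[0,0,0],[0,0,0],[0,0,0],[0,0,0]],"gripper":[1,1,1,1,1]}'
python3 -m crank '{"travel":[[0,0,0],[0,0,-0.5],[0,0,-0.9],[0,0,-1.2],[0,0,-1.3]],"turn":[[0,0,0],[0,0,0],[0,0,0],[0,0,0],[0,0,0]],"gripper":[1,1,1,1,1]}'
```

```text
clock: 4.25
position: [0.5012, -0.0207, 0.0687]
tool_rot: [3.141, 0.001, -0.486]
force: [0.9, 1.1, 0.3]
grip_width: -0.0
finger_force: 0.0
clock: 4.75
position: [0.5028, -0.0189, 0.0577]
tool_rot: [-3.141, -0.001, -0.482]
force: [0.8, 0.3, 4.1]
grip_width: -0.0001
finger_force: 1.9
```

```bash
python3 -m crank '{"travel":[[0,0,-0.1],[0,0,-0.2],[0,0,-0.3],[0,0,-0.4],[0,0,-0.4]],"turn":[[0,0,0],[0,0,0],[0,0,0],[0,0,0],[0,0,0]],"gripper":[1,1,1,1,1]}'
```

```text
clock: 5.25
position: [0.5031, -0.0189, 0.0553]
tool_rot: [-3.14, -0.002, -0.483]
force: [-9.4, 2.9, 49.5]
grip_width: -0.0001
finger_force: 24.8
```

Button bottomed out (force far above 5 N). Release and check.

```bash
python3 -m crank '{"travel":[[0,0,0.8],[0,0,4],[0,0,9],[0,0,13],[0,0,15]],"turn":[[0,0,0],[0,0,0],[0,0,0],[0,0,0],[0,0,0]],"gripper":[1,1,1,1,1]}'
python3 -m crank '{"travel":[[0,0,0],[-1,-4,0],[-2,-8,0],[-2,-8,0],[-2,-8,0]],"turn":[[0,0,0],[0,0,0],[0,0,0],[0,0,0],[0,0,0]],"gripper":[1,1,1,1,1]}'
python3 - <<'E'
from h import *
a=grab('side'); b=grab('scene')
c=lambda f,x: cv2.resize(np.array(f['pixels'])[x[1]:x[3],x[0]:x[2],::-1],None,fx=4,fy=4,interpolation=cv2.INTER_CUBIC)
cv2.imwrite('pics/end.png',np.hstack([c(a,(260,190,360,265)),c(b,(275,190,375,265))]))
E
```

```text
clock: 5.75
position: [0.5027, -0.0193, 0.2066]
tool_rot: [-3.14, -0.003, -0.483]
force: [-1.2, -1.5, -0.7]
grip_width: -0.0002
finger_force: 0.0
clock: 6.25
position: [0.4815, -0.0998, 0.2025]
tool_rot: [3.141, 0.001, -0.485]
force: [-0.0, -0.9, -0.1]
grip_width: -0.0
finger_force: 0.0
```

View pics/end.png

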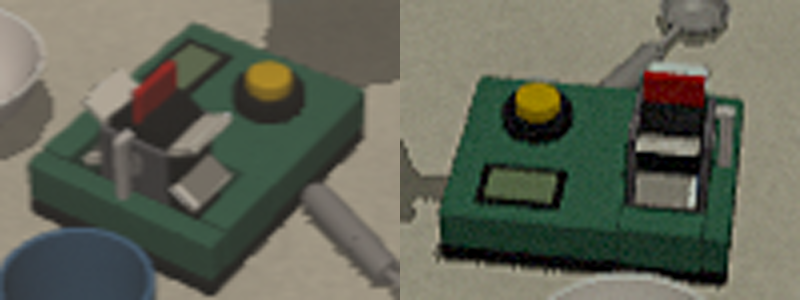

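Both crops show the red tab upright beside the pointer, the yellow button up again, and the timer and its neighbours where they started. Handing in.

```bash
python3 -c "
from workcell import bot
print(bot.job_done())"
```

```text
the job is handed in; nothing more can be done
None
```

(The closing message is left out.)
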